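# Snap the bench magnifier onto its bracket eye

### The arm

A 6-joint arm with a two-finger parallel gripper is mounted at the origin on the work surface. World frame = base frame: x ahead of the robot, y to its left, z up, the work surface at z = 0. Lengths are in mm, angles in rad, forces in N, time in s.
With the tool pointing down it reaches from about 350 to 875 mm from the base axis. Payload 15.5 kg.
Tool frame: the origin (TCP) lies at the very end of the fingers, on their centre line; the grasp point (between the pads) lies 19 mm behind it (hold_point_z is the distance from the TCP to the grasp point, in mm); x points along the fingers, z is the direction in which the jaws open and shut, and the axes are right-handed (so a half turn about x gives the same grasp; the last joint's range is limited). The gripper opens to 85 mm and grips with 20 to 120 N. Pads are 22 mm wide; open, the fingers measure 114 mm over their backs; the gripper's body (76 mm by 85 mm) begins 54 mm behind the grasp point. The pads swing forward as they close: fully open they stand 13 mm farther back than shut.
Start: joints at [1.145, 0.494, 1.345, -0, 1.302, -0.096], TCP at [202.995, 591.117, 231.277] pointing down, gripper open.
Joint ranges: [-2.91, 2.91], [-0.82, 2.16], [0.22, 2.67], [-1.22, 4.37], [0.12, 2.79], [-3.08, 3.08]. Speed limits (rad/s): [1.89, 1.89, 2.57, 3.01, 3.01, 3.01].

### API

Orientations are given as a unit quaternion [w, x, y, z].
In Python, from cell import * gives the robot as it stands. The module is installed in compiled form; this text tells all that it offers.
- The arm moves only by the tool play_rows, never from a script. Its argument "targets" is a list of rows, each a list of 5 numbers: the shift along the tool's x, y, z in mm, then the turn about the tool's x in degrees, then the opening, from 0 (shut) to 1 (fully open). A call has 1 to 10 rows; each row is the pose to reach, as a shift and turn from the pose commanded when the call began, along the tool's axes at that moment; what a row does not reach only later rows make up. A row lasts 1/12 s, in which the tool goes at most 41.7 mm and 7.16 degrees, less where a joint would pass 70% of its speed; a pose out of reach is approached as far as the arm can. A call with a gripper value outside its range is refused whole. The fingers move at their own pace and stop on an object; "grip_force" is the grip in N (left out, the last holds). Time passes only in rows, so rows that repeat a pose let the fingers close. It gives the time, the measured TCP pose, the force and the opening at its end, in the units of the state.
- get_obs(): the state, without advancing time (a new reading comes with each control period).
- grab_frame(name): name is "scene" or "top"; returns a dict with "pixels" (384x512x3 uint8, red, green, blue), "fx", "fy", "cx", "cy" (pixels), "extrinsics" (4x4, takes a point from camera to world coordinates). Camera axes: x right, y down, z forward; pixel columns grow to the right and rows downward; lengths in mm; the calibration is good to about 2 mm. A picture is of the moment at which its call begins. There is no depth.
- job_done(): hands the job in, once; it reports no verdict.
The state is a dict: "clock": time; "qpos": joint angles; "joint_velocities": joint speeds; "joint_torque": joint torques, N m; "tcp_pos": TCP position; "orientation": TCP orientation; "force": force on the tool from outside, world axes, zero at the start; "moment": the same for the moment, N m; "gripper_width": opening from 0.0 (shut) to 1.0 (fully open).
Only numpy, scipy, OpenCV 4.12 (cv2) and the standard library are available. Lean on these libraries where they do the work, as an engineer would, in place of code of your own. Each camera call takes 0.05 s, during which the arm holds its last target. There are 200 camera calls.

### The job

Take the magnifier with the sprung snap hook out of the wooden rack and clip it onto the staple-shaped eye of the grey bracket: press the hook's gate against the eye's front bar, gently (it takes well under 10 N, and 20 N would bend it), until the bar passes inside and the gate springs shut. Leave it hanging freely from the eye, and leave the other magnifier and the rest of the bench alone.

Things in the scene. Friction and masses are not known exactly. Their poses are not given: they have to be found in the camera images.
- mag_grip (a point): Centre of the black grip tab of the magnifier with the snap hook (110 to 180 g). z up, +x from tab to gate (the way to push), y through the thickness. Tab: 41 mm along x, 12 thick along y, 52 high; grip it across y from above. Lens frame below it: 48 x 10 x 46 mm, underside 72 mm below this point, middle at x +29.5 mm.
- hook_mouth (a point): Point on the gate's outer face where the eye's bar should meet it, 60.5 mm in x and 1 mm in z from the tab centre, same axes. Bar centre 8 mm below to 4 mm above it will do; higher hits the hook's nose (8 mm wire, tip 9 mm above, 8 mm farther out). With its centre about 30 mm inside this point (-x) the bar is past the gate, which snaps shut; at 34.5 mm inside it meets the hook's rigid back.
- hook_crown (a point): Highest point inside the hook (underside of its upper wire), 34.5 mm in x and 25 mm in z from the tab centre, same axes: here the hook hangs on the bar. So after the bar is in, the hook comes down 20 mm onto it.
- gate (a joint): Opening angle of the hook's sprung gate in rad: 0 shut, about 1.1 when the bar is passing, 1.5 at most. It springs shut by itself; pressing it open takes about 4 to 9 N at the bar.
- eye_root (a point): Point on the post's front face midway between the two wires of the eye, 165 mm high. The eye is a level staple of 8 mm steel wire: side wires 48 mm apart run out in -x to a front bar along y. Push the hook onto that bar along +x. The staple's depth in the post differs each time and is not measured: the bar's centre stands anywhere from 63 to 107 mm out (-x) from this point, and stays there when pressed.
- bracket: Grey steel bracket fixed to the bench, with the eye: foot 90 x 110 x 12 mm, post 66 mm wide along y, 28 mm along x, 188 mm high. Origin at table height, under the middle of the post's front face, same axes as the eye root.
- rack: Fixed wooden block 85 x 140 x 42 mm with two slots 34 mm deep, 50 mm long along x, 13 mm wide, at y -37 and +37 mm. The two magnifiers stand in them in either order, hooks towards the rack's +x. Origin: centre of its underside.
- loop_magnifier: The other magnifier, with a closed wire loop: leave it. Same frame, tab and outline; origin at the centre of its underside.
- solder_reel: Metal solder reel, 54 mm diameter, 42 mm high; leave alone. Origin under its centre.
- flux_jar: Small jar with black cap, 40 mm diameter, 45 mm high; leave alone. Origin under its centre.
- driver: Screwdriver, 150 mm, lying; leave alone.
- brush: Cleaning brush, 150 mm, lying; leave alone.
- screw_tray: Low grey divided tray 90 x 70 x 22 mm; leave alone.
- board_jig: Circuit board in a black holding jig 130 x 70 x 20 mm; leave alone.
- ipa_bottle: Clear bottle 50 mm diameter, 120 mm high; leave alone.
Not all that is in view belongs to the job. What is shaped like the part that bears mag_grip but blue or pink is not meant.

How it is judged (in metres and radians):
On the way, in this order (a step that is already met when the one before it is completed fails the run):
1. the snap-hook magnifier is lifted clear of the rack (height (world z) of mag_grip above 0.125 m), for 0.1 s.
2. the gate is pressed open by the eye (value of joint gate above 0.5 rad and contact force between magnifier and bracket above 0.5 N), for 0.05 s.
3. the gate has sprung shut with the bar inside the hook (value of joint gate below 0.12 rad and x of eye_root in the frame of mag_grip between 0.08 and 0.145 m), for 0.1 s.
At the end, for the whole second after the job is handed in: The magnifier hangs by its snap hook from the bracket's eye: bar inside the hook, gate shut (under 0.12 rad), within 0.5 rad of upright, its tab centre 110 to 165 mm high and 80 to 160 mm in front of the post, within 30 mm of the eye's middle, carried by the bracket and nearly still (under 50 mm/s) (value of joint gate below 0.12 rad and x of eye_root in the frame of mag_grip between 0.08 and 0.16 m and y of mag_grip in the frame of eye_root between -0.03 and 0.03 m and height (world z) of mag_grip between 0.11 and 0.165 m and angle between mag_grip's own z axis and vertical below 0.5 rad and contact force between magnifier and bracket above 0.3 N and linear speed of magnifier below 0.05 m/s); the robot touches nothing.
It fails at once if the magnifier is forced against the bracket with more than 20 N (contact force between magnifier and bracket above 20 N).
It fails at once if the robot bumps the bracket with more than 15 N (contact force between any of the arm, the fingers and bracket above 15 N).
It fails at once if the other magnifier or a bystander is moved by more than 25 mm (distance of any of loop_magnifier, solder_reel, flux_jar, driver, brush, screw_tray, board_jig, ipa_bottle from where it was at the start of the episode above 0.025 m).
It also fails if it takes over 59 s, if anything falls off the work surface, if the arm or the gripper's body presses on something with over 40 N, if the wrist force passes 120 N, or if a joint passes its speed limit or range.

## Working session

There is one attempt and no reset: what is moved stays moved. The work goes in short steps, Python scripts to look and compute and a tool call to move; the robot and the scene stay as the last step left them, time stands still between calls to the robot, and variables do not carry over. Pictures are saved under pics/ and viewed, about 8 in all and at most 12, crops included, and the job is handed in when it is done.

Besides the shell and the picture viewer there is one more tool, called after "Call:" as name(argument=value, ...), one argument or row to a line, values as JSON. play_rows: Moves the arm, as the interface text tells. Its arguments: {"type":"object","properties":{"targets":{"type":"array","items":{"type":"array","items":{"type":"number"}}},"grip_force":{"type":"number"}},"required":["targets"]}

```bash
mkdir -p pics; cat > h.py <<'E'
from cell import *
import numpy as np, cv2
def ray(f,u,v):
    E=np.array(f["extrinsics"]);d=E[:3,:3]@np.array([(u-f["cx"])/f["fx"],(v-f["cy"])/f["fy"],1]);return E[:3,3],d/np.linalg.norm(d)
def onz(f,u,v,z):
    o,d=ray(f,u,v);return o+d*(z-o[2])/d[2]
def proj(f,p):
    E=np.linalg.inv(np.array(f["extrinsics"]));c=E[:3,:3]@np.array(p)+E[:3,3];return f["fx"]*c[0]/c[2]+f["cx"],f["fy"]*c[1]/c[2]+f["cy"]
def tri(f,a,g,b):
    o1,d1=ray(f,*a);o2,d2=ray(g,*b)
    s=np.linalg.lstsq(np.c_[d1,-d2],o2-o1,rcond=None)[0];p,q=o1+d1*s[0],o2+d2*s[1];return (p+q)/2,np.linalg.norm(p-q)
E
python3 - <<'E'
from h import *
o=get_obs();print({k:np.round(v,3) for k,v in o.items()})
for n in("scene","top"):
    f=grab_frame(n);p=cv2.cvtColor(f["pixels"],cv2.COLOR_RGB2BGR);cv2.imwrite(f"pics/{n}0.png",p)
    print(n,f["fx"],f["cx"],f["cy"],np.round(f["extrinsics"],3).tolist())
    cv2.imwrite(f"pics/{n}0b.png",cv2.resize(p,(800,600),interpolation=cv2.INTER_CUBIC))
E
```

```text
{'clock': np.float64(0.0), 'qpos': array([ 1.145,  0.494,  1.346,  0.   ,  1.302, -0.096]), 'joint_velocities': array([-0.001,  0.001, -0.001,  0.   , -0.001,  0.   ]), 'joint_torque': array([-4.0000e-03, -8.8219e+01, -3.8386e+01, -1.0000e-03,  1.0000e-02,
       -0.0000e+00]), 'tcp_pos': array([202.827, 590.791, 230.688]), 'orientation': array([ 0.575, -0.411,  0.576,  0.411]), 'force': array([ 1.021,  1.544, -0.377]), 'moment': array([-0.034,  0.005, -0.012]), 'gripper_width': np.float64(1.004)}
scene 407.2343377191289 252.07267088726843 189.2593439047501 [[-0.76, 0.43, -0.486, 1068.594], [0.649, 0.517, -0.558, 575.117], [0.011, -0.74, -0.672, 836.634], [0.0, 0.0, 0.0, 1.0]]
top 390.81952065716393 253.7291973785436 193.81354808660996 [[-0.117, -0.969, 0.215, 327.475], [-0.993, 0.116, -0.018, 6.88], [-0.007, -0.216, -0.976, 1293.705], [0.0, 0.0, 0.0, 1.0]]
```

View pics/scene0b.png

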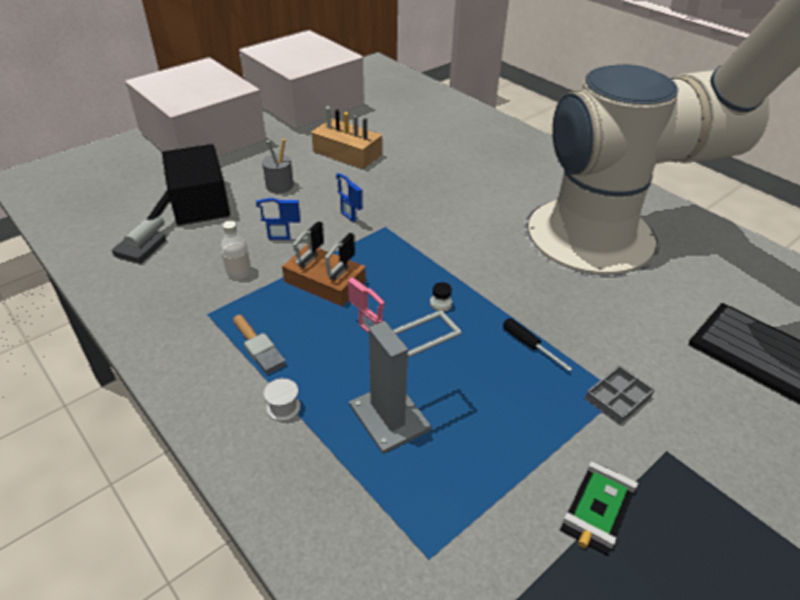

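View pics/top0b.png

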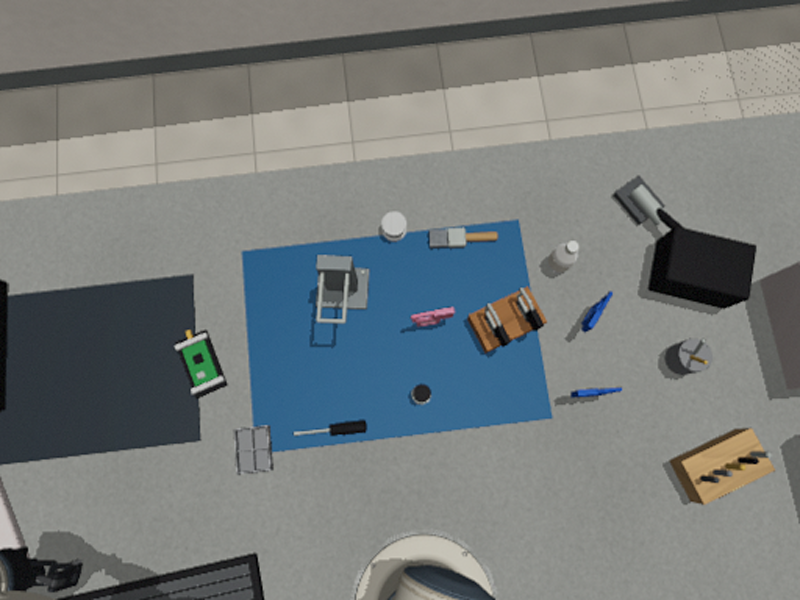

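The scene view (800 px) shows the rack at about (325,265), with two black-tabbed magnifiers at (310,243) and (342,255). The blue and pink look-alikes are not meant. The bracket post is at (388,375), with its bar near (450,323). Next is one enlarged crop of the rack and bracket.

```bash
python3 - <<'E'
import cv2,numpy as np
s=cv2.imread('pics/scene0.png');t=cv2.imread('pics/top0.png')
c=lambda p,x,y,w,h,k:cv2.resize(p[y:y+h,x:x+w],(w*k,h*k),interpolation=cv2.INTER_CUBIC)
a=np.hstack([c(s,178,136,66,60,6),c(t,292,178,64,60,6)])
b=np.hstack([c(s,222,190,99,60,4),c(t,190,155,96,60,4)])
w=min(a.shape[1],b.shape[1]);cv2.imwrite('pics/c1.png',np.vstack([a[:,:w],b[:,:w]]));print(w)
E
```

```text
780
```

View pics/c1.png

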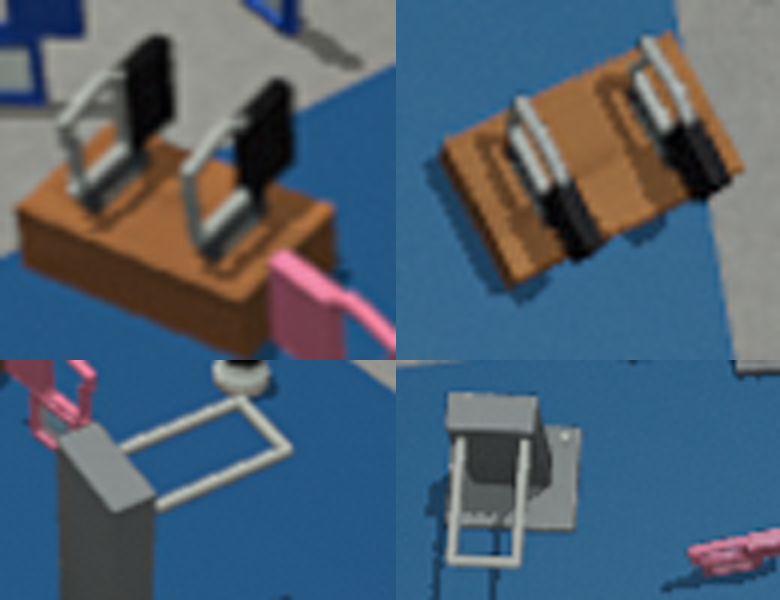

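```bash
python3 - <<'E'
import cv2,numpy as np
s=cv2.imread('pics/scene0.png')
c=lambda p,x,y,w,h,k:cv2.resize(p[y:y+h,x:x+w],(w*k,h*k),interpolation=cv2.INTER_LANCZOS4)
a=np.hstack([c(s,185,140,24,34,16),c(s,205,147,24,34,16)])
cv2.imwrite('pics/c2.png',cv2.convertScaleAbs(a,alpha=1.2))
E
```

```text
(no output)
```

View pics/c2.png

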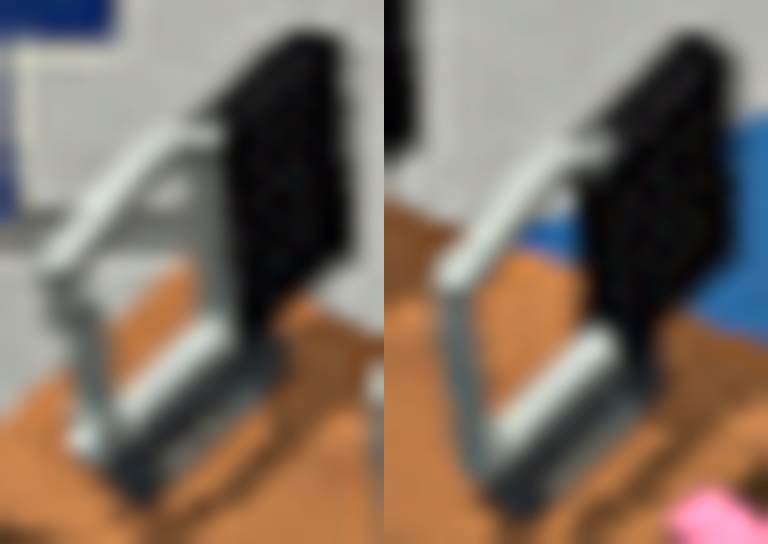

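The left magnifier at native scene (197,155) shows a separate nose with a set-back gate, so it is the snap hook. The right one at (217,163) is one continuous wire, so it is the closed loop. In the top view the snap hook is the right-hand one, at native (336,197). Now I'll measure.

```bash
python3 - <<'E'
from h import *
f=grab_frame("top");g=grab_frame("scene");np.set_printoptions(precision=1,suppress=True)
hsv=cv2.cvtColor(f["pixels"],cv2.COLOR_RGB2HSV)
# rack top face
m=cv2.inRange(hsv,(5,90,90),(22,255,255));m[:178]=0;m[235:]=0;m[:,:290]=0;m[:,360:]=0
m=cv2.morphologyEx(m,cv2.MORPH_CLOSE,np.ones((9,9)))
c=max(cv2.findContours(m,0,1)[0],key=cv2.contourArea);r=cv2.boxPoints(cv2.minAreaRect(c));print("rack px",r)
P=np.array([onz(f,u,v,42) for u,v in r])[:,:2];print(P,P.mean(0),np.linalg.norm(P-np.roll(P,1,0),axis=1))
ru=lambda x,y:(292+(x-396)/6-.4,178+y/6-.4)
P=np.array([onz(f,*ru(*q),42)[:2] for q in[(443,143),(665,32),(743,170),(515,285)]]);print("hand corners",P,P.mean(0))
e=P[3]-P[0]+P[2]-P[1];print("short-axis ang",np.degrees(np.arctan2(e[1],e[0])));e=P[1]-P[0]+P[2]-P[3];print("long",np.degrees(np.arctan2(e[1],e[0])))
# black tabs
m=cv2.inRange(f["pixels"],(0,0,0),(48,48,48));n,l,st,ce=cv2.connectedComponentsWithStats(m)
for i in range(1,n):
    x,y,w,h,a=st[i]
    if 295<ce[i][0]<355 and 175<ce[i][1]<235 and a>15:
        R=cv2.minAreaRect(np.argwhere(l==i)[:,::-1].astype(np.float32));print("tab",ce[i],a,R,onz(f,*ce[i],106),onz(f,*ce[i],95))
# eye
bu=lambda x,y:(190+(x-396)/4-.4,155+(y-360)/4-.4)
su=lambda x,y:(222+x/4-.4,190+(y-360)/4-.4)
for nme,q in dict(barL=(455,560),barR=(520,560),rootL=(460,440),rootR=(524,440)).items(): print(nme,onz(f,*bu(*q),165))
for nme,q in dict(c1=(238,401),c2=(288,449),r1=(122,448),r2=(160,505)).items(): print(nme,onz(g,*su(*q),165))
for nme,q in dict(a=(447,400),b=(537,400),c=(532,433),d=(447,431)).items(): print("post",nme,onz(f,*bu(*q),188))
for nme,q in dict(a=(60,440),b=(110,512),c=(157,495),d=(95,422)).items(): print("postS",nme,onz(g,*su(*q),188))
E
```

```text
rack px [[299.8 201.6]
 [337.8 182.6]
 [349.4 205.8]
 [311.4 224.8]]
[[ 560.  -162.5]
 [ 608.4 -295.9]
 [ 527.1 -320.6]
 [ 480.1 -188.7]] [ 543.9 -241.9] [ 84.  141.8  85.  139.9]
hand corners [[ 560.7 -161.4]
 [ 607.8 -291.2]
 [ 526.6 -320.6]
 [ 479.2 -188.7]] [ 543.6 -240.5]
short-axis ang -160.8032821785338
long -70.1394285894593
tab [341.2 204.2] 85 ((341.17999267578125, 204.24000549316406), (12.20000171661377, 7.600000381469727), 53.13010025024414) [ 524.8 -279.6  106. ] [ 526.7 -282.3   95. ]
tab [320.5 214.5] 74 ((320.41510009765625, 214.54718017578125), (12.04394245147705, 6.410486698150635), 60.945396423339844) [ 500.4 -211.3  106. ] [ 502.  -213.3   95. ]
barL [561.6 134.1 165. ]
barR [555.9  86.6 165. ]
rootL [652.2 122.1 165. ]
rootR [646.5  74.5 165. ]
c1 [553.7  90.3 165. ]
c2 [559.1 138.1 165. ]
r1 [632.4  75.9 165. ]
r2 [645.1 123.4 165. ]
post a [677.2 126.5 188. ]
post b [669.2  60.6 188. ]
post c [644.6  66.8 188. ]
post d [653.5 128.6 188. ]
postS a [670.   65.9 188. ]
postS b [683.6 125.5 188. ]
postS c [656.  132.4 188. ]
postS d [645.7  67.4 188. ]
```

```bash
cat >> h.py <<'E'
def delta(p,yaw):
    """shift in tool axes and turn (deg) to bring TCP to p with tool z along world angle yaw (mod 180)"""
    from scipy.spatial.transform import Rotation as R
    o=get_obs();q=o["orientation"];M=R.from_quat([q[1],q[2],q[3],q[0]]).as_matrix()
    a=np.degrees(np.arctan2(M[1,2],M[0,2]));t=(a-yaw+90)%180-90
    print("t",o["clock"],"tcp",o["tcp_pos"].round(1),"F",o["force"].round(1),"w",round(float(o["gripper_width"]),3),"a",round(a,1),"x",M[:,0].round(3),"q",o["qpos"].round(2));print("shift",(M.T@(np.array(p)-o["tcp_pos"])).round(1),"turn",round(t,1),"or",round(t-180*np.sign(t),1))
E
python3 -c "
from h import *
delta([528,-285,200],109.6)"
```

```text
t 0.2 tcp [202.9 590.9 230.9] F [0.7 0.7 0.5] w 0.999 a 71.0 x [-0.    -0.001 -1.   ] q [ 1.14  0.49  1.35  0.    1.3  -0.1 ]
shift [  31.4 -592.  -722.8] turn -38.6 or 141.4
```

Call:
play_rows(
  targets=[
    [0,-592,-723,-38.6,0.55],
    [0,-592,-723,-38.6,0.55],
    [0,-592,-723,-38.6,0.55],
    [0,-592,-723,-38.6,0.55],
    [0,-592,-723,-38.6,0.55],
    [0,-592,-723,-38.6,0.55],
    [0,-592,-723,-38.6,0.55],
    [0,-592,-723,-38.6,0.55],
    [0,-592,-723,-38.6,0.55],
    [0,-592,-723,-38.6,0.55],
  ],
)

```text
clock: 1.03
tcp_pos: [344.5, 209.2, 231.5]
orientation: [-0.407, 0.578, -0.407, -0.578]
force: [1.4, -0.4, 1.0]
gripper_width: 0.553
```

```bash
python3 -c "
from h import *
delta([528,-285,180],109.6)"
```

```text
t 1.0333 tcp [344.5 209.2 231.5] F [ 1.4 -0.4  1. ] w 0.553 a 109.7 x [ 0.  0. -1.] q [ 0.4   0.18  1.85 -0.    1.11 -1.52]
shift [  51.5   -6.4 -527.1] turn 0.1 or -179.9
```

Call:
play_rows(
  targets=[
    [0,-6,-527,0,0.55],
    [0,-6,-527,0,0.55],
    [0,-6,-527,0,0.55],
    [0,-6,-527,0,0.55],
    [0,-6,-527,0,0.55],
    [0,-6,-527,0,0.55],
    [0,-6,-527,0,0.55],
    [0,-6,-527,0,0.55],
    [0,-6,-527,0,0.55],
    [0,-6,-527,0,0.55],
  ],
)

```text
clock: 1.87
tcp_pos: [489.1, -182.1, 231.3]
orientation: [0.408, -0.578, 0.407, 0.578]
force: [2.0, 0.7, 1.3]
gripper_width: 0.547
```

Call:
play_rows(
  targets=[
    [0,0,-120,0,0.55],
    [0,0,-120,0,0.55],
    [0,0,-120,0,0.55],
    [0,0,-120,0,0.55],
  ],
)

```text
clock: 2.2
tcp_pos: [530.9, -298.9, 230.8]
orientation: [-0.408, 0.578, -0.409, -0.576]
force: [-1.5, 0.5, -0.2]
gripper_width: 0.548
```

```bash
python3 - <<'E'
from h import *
delta([528,-285,140],109.6)
ims=[]
for n in("scene","top"):
    f=grab_frame(n);p=cv2.cvtColor(f["pixels"],cv2.COLOR_RGB2BGR);cv2.imwrite(f"pics/{n}1.png",p)
    u,v=map(int,proj(f,[528,-285,120]));print(n,u,v);ims.append(cv2.resize(p[v-45:v+45,u-32:u+33],None,fx=6,fy=6,interpolation=cv2.INTER_CUBIC))
cv2.imwrite("pics/c3.png",np.hstack(ims))
E
```

```text
t 2.2 tcp [ 530.9 -298.9  230.8] F [-1.5  0.5 -0.2] w 0.548 a 109.5 x [ 0.001 -0.002 -1.   ] q [-0.61  0.47  1.39 -0.    1.28 -2.52]
shift [90.8 -1.8 14.3] turn -0.1 or 179.9
scene 200 140
top 343 202
```

View pics/c3.png

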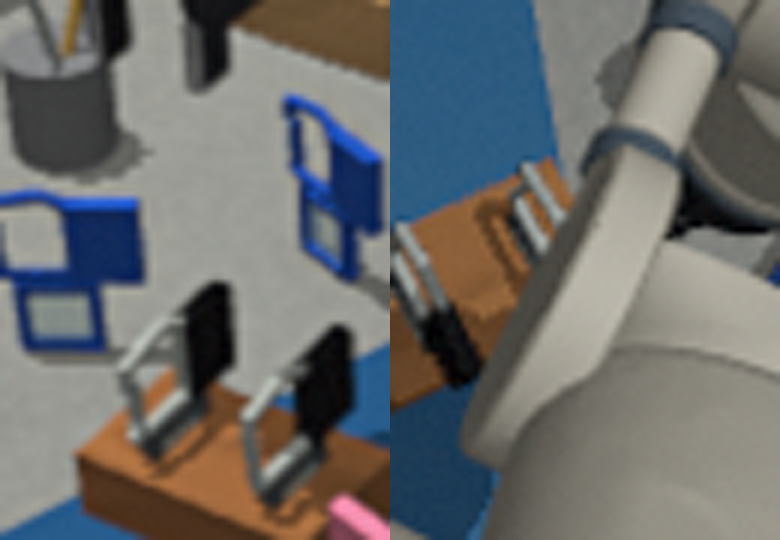

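The scene half of the crop shows the snap-hook tab at crop (210,335) still in the rack with the fingers above it, at (205,50) and (120,25). The top view is blocked by the arm. I'll correct sideways and go down.

Call:
play_rows(
  targets=[
    [20,-2,14,0,0.5],
    [60,-2,14,0,0.5],
    [95,-2,14,0,0.5],
    [110,-2,14,0,0.5],
    [110,-2,14,0,0.5],
  ],
)

```text
clock: 2.72
tcp_pos: [524.3, -276.3, 118.1]
orientation: [0.407, -0.576, 0.407, 0.58]
force: [-2.0, -0.1, -0.2]
gripper_width: 0.496
```

```bash
python3 - <<'E'
from h import *
delta([528,-285,61],109.6)
f=grab_frame("scene");p=cv2.cvtColor(f["pixels"],cv2.COLOR_RGB2BGR);cv2.imwrite(f"pics/scene2.png",p)
u,v=map(int,proj(f,[528,-285,100]));print(u,v);cv2.imwrite("pics/c4.png",cv2.resize(p[v-40:v+40,u-40:u+45],None,fx=7,fy=7,interpolation=cv2.INTER_CUBIC))
E
```

```text
t 2.7167 tcp [ 524.3 -276.3  118.1] F [-2.  -0.1 -0.2] w 0.496 a 109.7 x [-0.005  0.004 -1.   ] q [-0.59  0.58  1.55  0.    1.02 -2.5 ]
shift [57.  -0.8 -9.7] turn 0.1 or -179.9
200 146
```

View pics/c4.png

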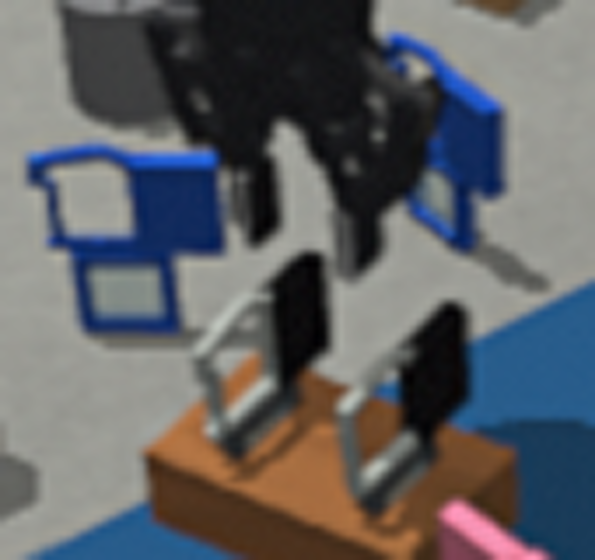

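The picture shows open fingers at crop (262,235) and (355,265), astride the snap-hook tab whose top edge runs from (275,280) to (320,255). I'll check its projected position against my estimate.

```bash
python3 - <<'E'
from h import *
f=grab_frame("scene");d=np.radians(19.6)
for p in([528,-285,106],[524.3,-276.3,118]):
    for s in(-20.5,0,20.5):
        u,v=proj(f,[p[0]+s*np.cos(d),p[1]+s*np.sin(d),p[2]]);print(p,s,(np.array([u,v])-[160,106])*7+3)
delta([528,-285,61],109.6)
E
```

```text
[528, -285, 106] -20.5 [315.47334714 247.99423056]
[528, -285, 106] 0 [288.30462719 271.76609087]
[528, -285, 106] 20.5 [260.54698183 296.05324422]
[524.3, -276.3, 118] -20.5 [332.30809009 231.16325662]
[524.3, -276.3, 118] 0 [305.07444865 254.96918887]
[524.3, -276.3, 118] 20.5 [277.24504746 279.29589673]
t 2.8167 tcp [ 526.4 -278.1  121.9] F [ 0.8 -0.7  0.3] w 0.497 a 109.7 x [-0.  0. -1.] q [-0.59  0.58  1.54  0.    1.03 -2.5 ]
shift [60.9  0.8 -7.1] turn 0.1 or -179.9
```

Call:
play_rows(
  targets=[
    [15,1,-5,0,0.5],
    [35,1,-5,0,0.5],
    [55,1,-5,0,0.5],
    [61,1,-5,0,0.5],
    [61,1,-5,0,0.5],
    [61,1,-5,0,0.5],
    [61,1,-5,0,0.5],
  ],
)

```text
clock: 3.4
tcp_pos: [528.1, -284.4, 62.1]
orientation: [-0.407, 0.579, -0.407, -0.577]
force: [0.7, -0.5, -0.3]
gripper_width: 0.501
```

Call:
play_rows(
  targets=[
    [0,0,0,0,0.3],
    [0,0,0,0,0.2],
    [0,0,0,0,0.1],
    [0,0,0,0,0],
    [0,0,0,0,0],
    [0,0,0,0,0],
    [0,0,0,0,0],
    [0,0,0,0,0],
  ],
  grip_force=40,
)

```text
clock: 4.07
tcp_pos: [528.1, -285.3, 61.1]
orientation: [-0.407, 0.579, -0.408, -0.577]
force: [-0.3, -5.8, 1.5]
gripper_width: 0.137
```

Call:
play_rows(
  targets=[
    [-8,0,0,0,0],
    [-20,0,0,0,0],
    [-40,0,0,0,0],
    [-70,0,0,0,0],
    [-100,0,0,0,0],
    [-130,0,0,0,0],
    [-150,0,0,0,0],
    [-150,0,0,0,0],
    [-150,0,0,0,0],
    [-150,0,0,0,0],
  ],
  grip_force=60,
)

```text
clock: 4.9
tcp_pos: [526.7, -283.6, 209.5]
orientation: [0.407, -0.578, 0.407, 0.578]
force: [-0.2, -0.5, -2.4]
gripper_width: 0.13
```

```bash
python3 - <<'E'
from h import *
x=np.array([np.cos(np.radians(-7.6)),np.sin(np.radians(-7.6))]);p=np.array([557.5,112.2])-95*x;print(p)
delta([*p,211],82.4)
E
```

```text
[463.33452368 124.76435707]
t 4.9 tcp [ 526.7 -283.6  209.5] F [-0.2 -0.5 -2.4] w 0.13 a 109.6 x [-0.001  0.001 -1.   ] q [-0.59  0.48  1.44 -0.    1.22 -2.51]
shift [ -1.1 -77.6 405.9] turn 27.2 or -152.8
```

Call:
play_rows(
  targets=[
    [0,-5,25,3,0],
    [0,-10,60,6,0],
    [0,-15,100,9,0],
    [0,-21,140,12,0],
    [0,-26,180,15,0],
    [0,-32,220,18,0],
    [0,-38,260,21,0],
    [0,-43,300,24,0],
    [0,-49,340,27,0],
    [0,-54,375,27,0],
  ],
)

```text
clock: 5.73
tcp_pos: [450.2, 89.4, 209.2]
orientation: [0.531, -0.465, 0.533, 0.467]
force: [1.1, -0.1, -1.9]
gripper_width: 0.135
```

```bash
python3 - <<'E'
from h import *
delta([443.5,127.4,211],82.4)
E
```

```text
t 5.7333 tcp [450.2  89.4 209.2] F [ 1.1 -0.1 -1.9] w 0.135 a 82.4 x [-0.002  0.    -1.   ] q [ 0.07  0.29  1.77  0.    1.09 -1.37]
shift [-1.8 11.7 36.8] turn 0.0 or -180.0
```

Call:
play_rows(
  targets=[
    [0,12,37,0,0],
    [0,12,37,0,0],
    [0,12,37,0,0],
    [20,12,37,0,0],
    [40,12,37,0,0],
    [58,12,37,0,0],
    [62,12,37,0,0],
    [62,12,37,0,0],
    [62,12,37,0,0],
    [62,12,37,0,0],
  ],
)

```text
clock: 6.57
tcp_pos: [445.4, 125.3, 149.1]
orientation: [0.531, -0.467, 0.531, 0.467]
force: [0.2, -0.3, -1.9]
gripper_width: 0.13
```

```bash
python3 - <<'E'
from h import *
delta([443.5,127.4,147],82.4)
ims=[]
for n,p in(("scene",[520,115,150]),("top",[520,115,165])):
    f=grab_frame(n);q=cv2.cvtColor(f["pixels"],cv2.COLOR_RGB2BGR);cv2.imwrite(f"pics/{n}3.png",q)
    u,v=map(int,proj(f,p));print(n,u-48,v-50);ims.append(cv2.resize(q[v-50:v+50,u-48:u+49],None,fx=4,fy=4,interpolation=cv2.INTER_CUBIC))
    t=get_obs()["tcp_pos"];x=np.array([np.cos(np.radians(-7.6)),np.sin(np.radians(-7.6)),0])
    for nm,w in dict(tab=t+[0,0,19],mouth=t+[0,0,20]+60.5*x,tip=t+[0,0,29]+68.5*x,bar=[557.5,112.2,165]).items(): print(nm,(np.array(proj(f,w))-[u-48,v-50])*4)
cv2.imwrite("pics/c5.png",np.hstack(ims))
E
```

```text
t 6.5667 tcp [445.4 125.3 149.1] F [ 0.2 -0.3 -1.9] w 0.13 a 82.6 x [ 0.001  0.    -1.   ] q [ 0.15  0.38  1.84 -0.    0.92 -1.3 ]
shift [2.1 2.2 1.9] turn 0.2 or -179.8
scene 249 153
tab [295.46471916 136.12047621]
mouth [218.22802209 170.73594256]
tip [209.08275857 164.59645167]
bar [149.27958034 210.01236201]
top 164 167
tab [187.31674939 306.04873026]
mouth [190.39434295 222.22843287]
tip [189.41300337 209.41965287]
bar [191.51123956 152.33054669]
```

View pics/c5.png

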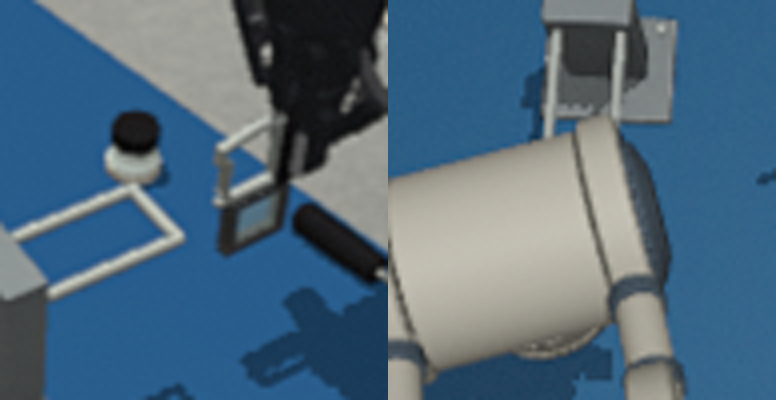

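The scene half shows the hook upright in the gripper, with its nose at crop (222,155). The eye bar runs from (133,188) to (182,237), about 55 mm ahead. I'll advance to near contact.

Call:
play_rows(
  targets=[
    [2,-4,3,0,0],
    [2,-10,3,0,0],
    [2,-18,3,0,0],
    [2,-26,3,0,0],
    [2,-33,3,0,0],
    [2,-38,3,0,0],
    [2,-40,3,0,0],
    [2,-40,3,0,0],
    [2,-40,3,0,0],
  ],
)

```text
clock: 7.42
tcp_pos: [484.7, 123.4, 146.2]
orientation: [0.531, -0.467, 0.531, 0.467]
force: [0.9, 0.1, -1.5]
gripper_width: 0.131
```

```bash
python3 - <<'E'
from h import *
delta([483,122,147],82.4)
f=grab_frame("scene");q=cv2.cvtColor(f["pixels"],cv2.COLOR_RGB2BGR)
u,v=map(int,proj(f,[540,115,165]));print(u,v)
cv2.imwrite("pics/c6.png",cv2.resize(q[v-30:v+35,u-40:u+40],None,fx=9,fy=9,interpolation=cv2.INTER_CUBIC))
E
```

```text
t 7.4167 tcp [484.7 123.4 146.2] F [ 0.9  0.1 -1.5] w 0.131 a 82.6 x [-0. -0. -1.] q [ 0.13  0.43  1.75  0.    0.96 -1.31]
shift [-0.8  1.5 -1.6] turn 0.2 or -179.8
292 202
```

View pics/c6.png

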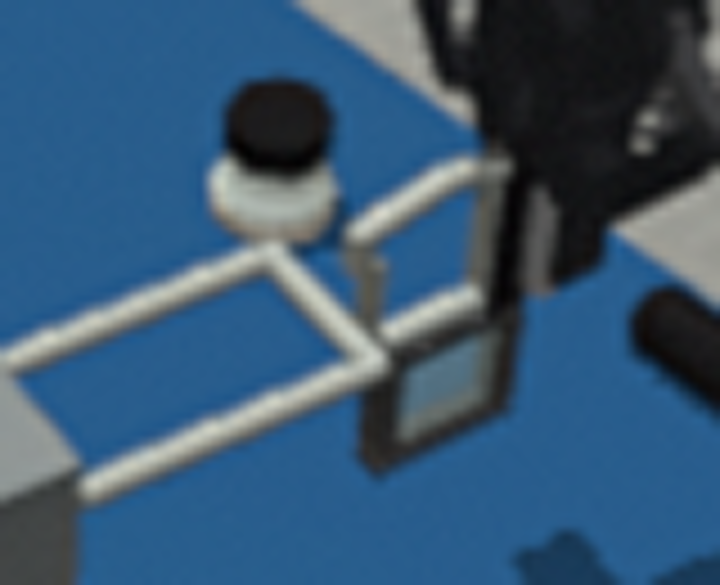

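The nose is at (355,240), the gate at (372,285) and the bar's middle at (325,303). Height and side look right and the gap to bar centre is about 18 mm. Next is a slow press while watching the force.

Call:
play_rows(
  targets=[
    [0,-2,0,0,0],
    [0,-4,0,0,0],
    [0,-6,0,0,0],
    [0,-8,0,0,0],
    [0,-10,0,0,0],
    [0,-12,0,0,0],
    [0,-14,0,0,0],
    [0,-15,0,0,0],
    [0,-16,0,0,0],
    [0,-16,0,0,0],
  ],
)

```text
clock: 8.3
tcp_pos: [499.7, 121.4, 146.0]
orientation: [0.53, -0.466, 0.532, 0.467]
force: [-6.8, 1.2, -1.2]
gripper_width: 0.131
```

Call:
play_rows(
  targets=[
    [0,-1,0,0,0],
    [0,-2,0,0,0],
    [0,-3,0,0,0],
    [0,-4,0,0,0],
    [0,-4,0,0,0],
  ],
)

```text
clock: 8.72
tcp_pos: [503.4, 120.9, 145.8]
orientation: [0.53, -0.466, 0.532, 0.468]
force: [-6.1, 0.7, -3.9]
gripper_width: 0.132
```

Call:
play_rows(
  targets=[
    [0,-1,0,0,0],
    [0,-2,0,0,0],
    [0,-3,0,0,0],
    [0,-4,0,0,0],
    [0,-4,0,0,0],
  ],
)

```text
clock: 9.13
tcp_pos: [507.4, 120.3, 145.7]
orientation: [0.53, -0.466, 0.532, 0.468]
force: [-5.0, 0.3, -3.3]
gripper_width: 0.136
```

Call:
play_rows(
  targets=[
    [0,-1,0,0,0],
    [0,-2,0,0,0],
    [0,-3,0,0,0],
    [0,-4,0,0,0],
    [0,-5,0,0,0],
    [0,-6,0,0,0],
    [0,-6,0,0,0],
  ],
)

```text
clock: 9.72
tcp_pos: [513.5, 119.5, 145.7]
orientation: [0.53, -0.466, 0.532, 0.468]
force: [-4.3, 0.5, -6.2]
gripper_width: 0.128
```

Call:
play_rows(
  targets=[
    [0,-1,0,0,0],
    [0,-2,0,0,0],
    [0,-3,0,0,0],
    [0,-4,0,0,0],
    [0,-5,0,0,0],
    [0,-6,0,0,0],
    [0,-6,0,0,0],
  ],
)

```text
clock: 10.3
tcp_pos: [520.0, 118.8, 145.9]
orientation: [0.531, -0.467, 0.531, 0.467]
force: [-3.8, 0.4, -6.5]
gripper_width: 0.136
```

Call:
play_rows(
  targets=[
    [0,-1,0,0,0],
    [0,-2,0,0,0],
    [0,-3,0,0,0],
    [0,-4,0,0,0],
    [0,-4,0,0,0],
  ],
)

```text
clock: 10.72
tcp_pos: [525.2, 118.3, 146.4]
orientation: [0.531, -0.467, 0.531, 0.467]
force: [0.4, 0.2, -7.1]
gripper_width: 0.128
```

Call:
play_rows(
  targets=[
    [0,-1,0,0,0],
    [0,-2,0,0,0],
    [0,-2,0,0,0],
    [0,-2,0,0,0],
  ],
)

```text
clock: 11.05
tcp_pos: [527.2, 118.0, 146.5]
orientation: [0.531, -0.467, 0.531, 0.467]
force: [2.7, -0.9, -9.5]
gripper_width: 0.135
```

Call:
play_rows(
  targets=[
    [0,-1,0,0,0],
    [0,-2,0,0,0],
    [0,-2,0,0,0],
    [0,-2,0,0,0],
  ],
)

```text
clock: 11.38
tcp_pos: [528.8, 117.8, 146.6]
orientation: [0.531, -0.467, 0.531, 0.467]
force: [-0.8, -0.0, -2.9]
gripper_width: 0.129
```

Pressing took about 4–7 N, and then the force fell back to the bare weight, so the gate has snapped shut. Now I'll lower the hook onto the bar.

Call:
play_rows(
  targets=[
    [2,0,0,0,0],
    [4,0,0,0,0],
    [6,0,0,0,0],
    [8,0,0,0,0],
    [10,0,0,0,0],
    [12,0,0,0,0],
    [14,0,0,0,0],
    [15,0,0,0,0],
    [16,0,0,0,0],
    [16,0,0,0,0],
  ],
)

```text
clock: 12.22
tcp_pos: [528.5, 117.8, 130.2]
orientation: [0.531, -0.467, 0.531, 0.467]
force: [0.0, 1.0, -2.3]
gripper_width: 0.134
```

Call:
play_rows(
  targets=[
    [1,0,0,0,0],
    [2,0,0,0,0],
    [2,0,0,0,0],
    [2,0,0,0,0],
  ],
)

```text
clock: 12.55
tcp_pos: [528.5, 117.8, 128.3]
orientation: [0.531, -0.467, 0.531, 0.467]
force: [0.1, 0.3, -1.6]
gripper_width: 0.133
```

Call:
play_rows(
  targets=[
    [0.5,0,0,0,0],
    [1,0,0,0,0],
    [1,0,0,0,0],
    [1,0,0,0,0],
  ],
)

```text
clock: 12.88
tcp_pos: [528.5, 117.8, 127.3]
orientation: [0.531, -0.467, 0.531, 0.467]
force: [-0.3, 0.1, -2.0]
gripper_width: 0.135
```

```bash
python3 - <<'E'
from h import *
delta([528,118,126],82.4)
f=grab_frame("scene");q=cv2.cvtColor(f["pixels"],cv2.COLOR_RGB2BGR)
u,v=map(int,proj(f,[550,115,160]))
cv2.imwrite("pics/c7.png",cv2.resize(q[v-32:v+35,u-40:u+40],None,fx=9,fy=8.9,interpolation=cv2.INTER_CUBIC))
E
```

```text
t 12.8833 tcp [528.5 117.8 127.3] F [-0.3  0.1 -2. ] w 0.135 a 82.6 x [-0.  0. -1.] q [ 0.11  0.51  1.67  0.    0.96 -1.33]
shift [1.3 0.5 0.1] turn 0.2 or -179.8
```

View pics/c7.png

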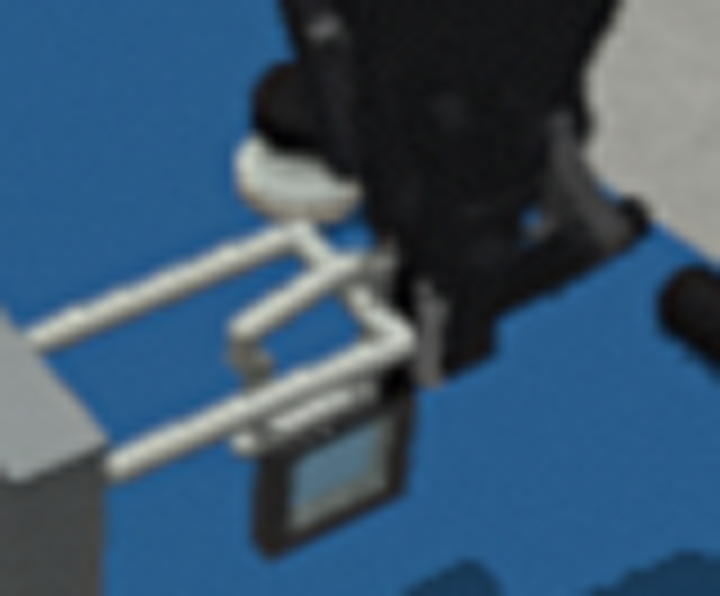

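The bar, running from (300,235) to (400,340), passes inside the hook, whose nose is at (240,335). The gate below the nose looks shut. I'll lower in small steps until the bar carries it.

Call:
play_rows(
  targets=[
    [0.5,0,0,0,0],
    [1,0,0,0,0],
    [1,0,0,0,0],
    [1,0,0,0,0],
  ],
)

```text
clock: 13.27
tcp_pos: [528.7, 117.8, 126.5]
orientation: [0.531, -0.467, 0.531, 0.467]
force: [-0.7, -1.4, 3.5]
gripper_width: 0.131
```

Call:
play_rows(
  targets=[
    [0.5,0,0,0,0],
    [1,0,0,0,0],
    [1,0,0,0,0],
    [1,0,0,0,0],
  ],
)

```text
clock: 13.6
tcp_pos: [529.0, 117.9, 126.0]
orientation: [0.531, -0.467, 0.531, 0.467]
force: [-3.0, -1.8, 13.6]
gripper_width: 0.135
```

Call:
play_rows(
  targets=[
    [-0.5,0,0,0,0],
    [-1,0,0,0,0],
    [-1,0,0,0,0],
    [-1,0,0,0,0],
  ],
  grip_force=20,
)

```text
clock: 13.93
tcp_pos: [528.7, 117.8, 126.4]
orientation: [0.531, -0.467, 0.531, 0.467]
force: [-0.1, 0.1, 5.1]
gripper_width: 0.13
```

Call:
play_rows(
  targets=[
    [0,0,0,0,0.15],
    [0,0,0,0,0.18],
    [0,0,0,0,0.22],
    [0,0,0,0,0.26],
    [0,0,0,0,0.3],
    [0,0,0,0,0.4],
    [0,0,0,0,0.5],
    [0,0,0,0,0.5],
    [0,0,0,0,0.5],
  ],
)

```text
clock: 14.68
tcp_pos: [528.5, 117.8, 126.3]
orientation: [0.531, -0.467, 0.531, 0.467]
force: [-0.3, -0.2, 0.1]
gripper_width: 0.502
```

```bash
python3 - <<'E'
from h import *
delta([528,118,126],82.4)
f=grab_frame("scene");q=cv2.cvtColor(f["pixels"],cv2.COLOR_RGB2BGR)
u,v=map(int,proj(f,[550,115,160]))
cv2.imwrite("pics/c8.png",cv2.resize(q[v-32:v+35,u-40:u+40],None,fx=9,fy=8.9,interpolation=cv2.INTER_CUBIC))
E
```

```text
t 14.6833 tcp [528.5 117.8 126.3] F [-0.3 -0.2  0.1] w 0.502 a 82.6 x [ 0. -0. -1.] q [ 0.11  0.51  1.67 -0.    0.96 -1.33]
shift [0.3 0.6 0.1] turn 0.2 or -179.8
```

View pics/c8.png

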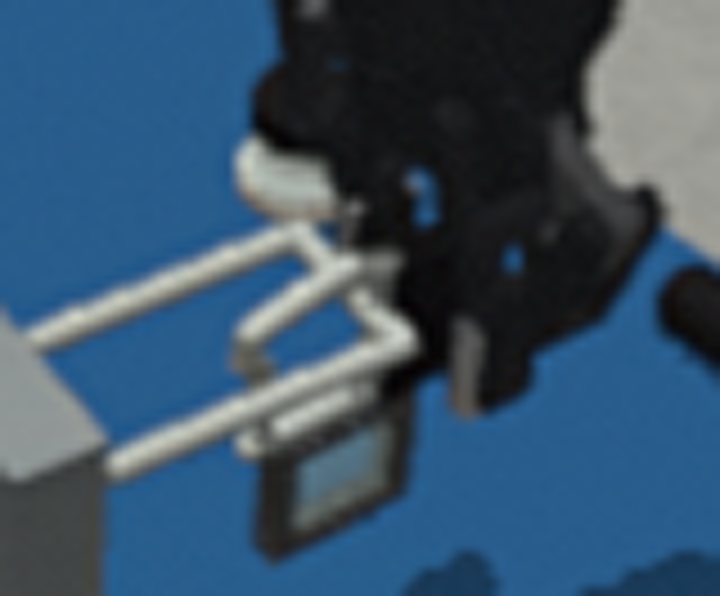

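The fingers are open and free (force about 0). The hook hangs on the bar almost unmoved, with its nose at (243,340). I'll retreat back (tool +y) and slightly up, then settle.

Call:
play_rows(
  targets=[
    [-8,0,0,0,0.5],
    [-20,0,0,0,0.5],
    [-35,0,0,0,0.5],
    [-55,0,0,0,0.5],
    [-80,15,0,0,0.5],
    [-100,45,0,0,0.5],
    [-110,80,0,0,0.5],
    [-110,110,0,0,0.5],
    [-110,120,0,0,0.5],
    [-110,120,0,0,0.5],
  ],
)

```text
clock: 15.57
tcp_pos: [407.3, 133.4, 237.1]
orientation: [0.531, -0.467, 0.531, 0.467]
force: [0.4, -0.9, 0.3]
gripper_width: 0.498
```

Call:
play_rows(
  targets=[
    [0,0,0,0,0.5],
    [0,0,0,0,0.5],
    [0,0,0,0,0.5],
    [0,0,0,0,0.5],
    [0,0,0,0,0.5],
    [0,0,0,0,0.5],
    [0,0,0,0,0.5],
    [0,0,0,0,0.5],
    [0,0,0,0,0.5],
    [0,0,0,0,0.5],
  ],
)

```text
clock: 16.4
tcp_pos: [409.5, 133.2, 236.3]
orientation: [0.531, -0.467, 0.531, 0.467]
force: [-0.4, -0.8, -0.6]
gripper_width: 0.504
```

Call:
play_rows(
  targets=[
    [0,0,0,0,0.5],
    [0,0,0,0,0.5],
    [0,0,0,0,0.5],
    [0,0,0,0,0.5],
    [0,0,0,0,0.5],
    [0,0,0,0,0.5],
    [0,0,0,0,0.5],
    [0,0,0,0,0.5],
    [0,0,0,0,0.5],
    [0,0,0,0,0.5],
  ],
)

```text
clock: 17.23
tcp_pos: [409.5, 133.2, 236.3]
orientation: [0.531, -0.467, 0.531, 0.467]
force: [0.1, -0.2, 0.8]
gripper_width: 0.502
```

```bash
python3 - <<'E'
from h import *
delta([528,118,126],82.4)
f0=grab_frame("scene")["pixels"].copy()
f=grab_frame("scene");q=cv2.cvtColor(f["pixels"],cv2.COLOR_RGB2BGR)
u,v=map(int,proj(f,[550,115,150]))
print("motion",cv2.absdiff(f0,f["pixels"])[v-32:v+35,u-40:u+45].max())
cv2.imwrite("pics/c9.png",cv2.resize(q[v-32:v+35,u-40:u+45],None,fx=8.9,fy=8.9,interpolation=cv2.INTER_CUBIC))
E
```

```text
t 17.2333 tcp [409.5 133.2 236.3] F [ 0.1 -0.2  0.8] w 0.502 a 82.6 x [ 0.  0. -1.] q [ 0.18  0.21  1.79  0.    1.14 -1.27]
shift [ 1.103e+02 -1.194e+02  1.000e-01] turn 0.2 or -179.8
motion 11
```

View pics/c9.png

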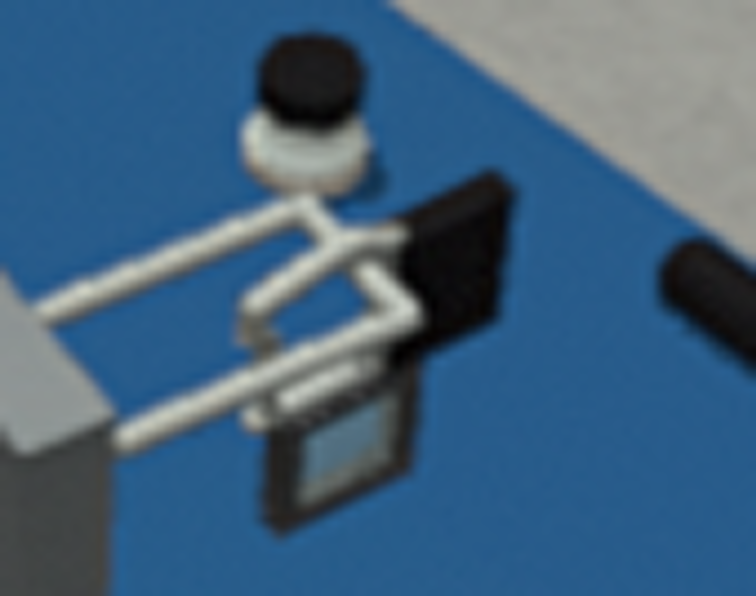

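The magnifier hangs upright: tab at (455,265), bar inside the hook, gate shut below the nose at (250,315). It is still, and the gripper is well clear. Handing in.

```bash
python3 -c "
from cell import *
print(job_done())"
```

```text
the job is handed in; nothing more can be done
None
```

The snap-hook magnifier is out of the rack and hanging by its hook from the bracket's eye. I handed the job in at about 17 s; no verdict was given.

- **Pressing the gate:** it took about 4–7 N along the push and up to about 9.5 N in total. The force then fell back to the magnifier's weight when the gate snapped shut.
- **Lowering onto the bar:** I overshot by about 1 mm, which briefly pressed it to about 14 N, under the 20 N limit. I backed off to about 5 N before letting go.
- **Last checks:** the final picture shows the bar inside the hook, the gate apparently shut, and the magnifier close to upright and still. The gripper was about 160 mm away, with its force reading near zero.
- **Not confirmed:** I judged the gate shut from the picture and the force drop only, because its angle could not be read. I did not re-measure the bystanders. The arm never went near them, and the flux jar in view looked undisturbed.
- **Disagreements:** my position estimates from different views differed by about 4 mm, which did not affect the result.

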